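Unstack accordion reed blocks into their cradles

ROBOT

A 7-joint arm with a two-finger parallel gripper is mounted at the origin on the work surface. World frame = base frame: x ahead of the robot, y to its left, z up, the work surface at z = 0. Lengths are in m, angles in rad, forces in N, time in s.
With the tool pointing down it reaches from about 0.4 to 0.85 m from the base axis. Payload 10.4 kg.
Tool frame: the origin (TCP) lies at the very end of the fingers, on their centre line; the grasp point (between the pads) lies r.pinch_z behind it (r.pinch_z is the distance from the TCP to the grasp point, in m); z points along the fingers, x is the direction in which the jaws open and shut, and the axes are right-handed (so a half turn about z gives the same grasp; the last joint's range is limited). The gripper opens to 87 mm and grips with 3 to 60 N. Pads are 19 mm wide; open, the fingers measure 117 mm over their backs; the gripper's body (75 mm by 190 mm) begins 51 mm behind the grasp point.
Start: joints at [-1.37, 0.332, -0.065, 1.46, 0.022, 1.35, -0.088], TCP at [0.139, 0.609, 0.223] pointing down, gripper open.
Joint ranges: [-2.6, 2.6], [-0.5, 2.12], [-1.47, 1.34], [0.16, 2.42], [-1.27, 4.41], [0.06, 2.06], [-2.6, 2.6]. Speed limits (rad/s): [2.22, 2.22, 2.79, 2.79, 3.14, 3.14, 3.14].

INTERFACE

Orientations are given as a unit quaternion [x, y, z, w].
In Python, from bench import r gives the robot as it stands.
- The arm moves only by the tool carry_out, never from a script. Its argument "increments" is text: rows parted by semicolons, each of 7 numbers parted by spaces: the turn, a rotation vector about the tool's x, y, z in degrees, then the shift along the tool's x, y, z in m, then the finger opening in m, from 0 to 0.087. A call has exactly 5 rows; each row is the pose to reach, as a shift and turn from the pose measured when the call began, along the tool's axes at that moment; what a row does not reach only later rows make up. A row lasts 1/8 s, in which the tool goes at most 62.5 mm and 10.7 degrees, less where a joint would pass 70% of its speed; a pose out of reach is approached as far as the arm can. A call with a gripper value outside its range is refused whole. The fingers move at their own pace and stop on an object; "squeeze" is the grip in N (left out, the last holds). Time passes only in rows, so rows that repeat a pose let the fingers close, or fill a call up. It gives the time, the measured TCP pose, the force and the opening at its end, in the units of the state.
- r.read_state(): the state, without advancing time (a new reading comes with each control period).
- r.camera(name): name is "scene" or "top"; returns (picture, depth): 480x640x3 uint8, blue, green, red; 480x640 float32, m along the optical axis (not along the pixel's ray), 0 where there is no reading.
- r.camera_model(name): a dict with "K" (3x3 intrinsics, pixels), "extrinsics" (4x4, takes a point from camera to world coordinates). Camera axes: x right, y down, z forward; pixel columns grow to the right and rows downward; lengths in m; the calibration is good to about 2 mm. A picture is of the moment at which its call begins. camera_model takes no time and is no camera call.
- r.close_job(): hands the job in, once; it reports no verdict.
The state is a dict: "time": time; "joint_positions": joint angles; "joint_vel": joint speeds; "joint_torque": joint torques, N m; "ee_pos": TCP position; "eef_rot": TCP orientation; "ft_force": force on the tool from outside, world axes, zero at the start; "torque": the same for the moment, N m; "width": finger opening in m.
Only numpy, scipy, OpenCV 4.12 (cv2) and the standard library are available. Lean on these libraries where they do the work, as an engineer would, in place of code of your own. Each camera call takes 0.05 s, during which the arm holds its last target.

TASK

Take the criss-cross stack of four accordion reed blocks apart and set each block upright in the cradle made for its length, lying flat on the felt between the cleats. Put the blocks down without dropping or tipping them over, and leave the wax tin and the glue bottle where they stand.

Things in the scene. Friction and masses are not known exactly. Their poses are not given: they have to be found in the camera images.
- block_190_center (a point): Centre (half-way up) of the 190 mm reed block: a light wooden bar 190 mm long, 30 mm wide, 40 mm high, 162 g +-30 %, with 7 aluminium reed plates flush on each long side and 7 dark slots along its top. x along its length, y across, z up. Starts in the lower layer, on a plywood board; the two blocks of a layer lie side by side, 75 mm apart, either way round. Pick it across its width near the middle.
- block_165_center (a point): Centre (half-way up) of the 165 mm reed block: a light wooden bar 165 mm long, 30 mm wide, 40 mm high, 140 g +-30 %, with 6 aluminium reed plates flush on each long side and 6 dark slots along its top. x along its length, y across, z up. Starts in the lower layer, on a plywood board; the two blocks of a layer lie side by side, 75 mm apart, either way round. Pick it across its width near the middle.
- block_140_center (a point): Centre (half-way up) of the 140 mm reed block: a light wooden bar 140 mm long, 30 mm wide, 40 mm high, 119 g +-30 %, with 5 aluminium reed plates flush on each long side and 5 dark slots along its top. x along its length, y across, z up. Starts in the upper layer, across both lower blocks; the two blocks of a layer lie side by side, 75 mm apart, either way round. Pick it across its width near the middle.
- block_115_center (a point): Centre (half-way up) of the 115 mm reed block: a light wooden bar 115 mm long, 30 mm wide, 40 mm high, 98 g +-30 %, with 4 aluminium reed plates flush on each long side and 4 dark slots along its top. x along its length, y across, z up. Starts in the upper layer, across both lower blocks; the two blocks of a layer lie side by side, 75 mm apart, either way round. Pick it across its width near the middle.
- cradle_190_felt (a point): Centre of the top of the felt in the 190 mm block's cradle: fixed plywood tray 218 x 58 mm, inside 206 x 46 mm, felt 8 mm above the bench. Dark cleats 6 mm thick, 8 mm above the felt, across both ends and 18 mm along the sides at the corners; sides open between. x along its length, z up. A seated block's centre is 20 mm above this point; either end first. Cradles differ only in length.
- cradle_165_felt (a point): Centre of the top of the felt in the 165 mm block's cradle: fixed plywood tray 193 x 58 mm, inside 181 x 46 mm, felt 8 mm above the bench. Dark cleats 6 mm thick, 8 mm above the felt, across both ends and 18 mm along the sides at the corners; sides open between. x along its length, z up. A seated block's centre is 20 mm above this point; either end first. Cradles differ only in length.
- cradle_140_felt (a point): Centre of the top of the felt in the 140 mm block's cradle: fixed plywood tray 168 x 58 mm, inside 156 x 46 mm, felt 8 mm above the bench. Dark cleats 6 mm thick, 8 mm above the felt, across both ends and 18 mm along the sides at the corners; sides open between. x along its length, z up. A seated block's centre is 20 mm above this point; either end first. Cradles differ only in length.
- cradle_115_felt (a point): Centre of the top of the felt in the 115 mm block's cradle: fixed plywood tray 143 x 58 mm, inside 131 x 46 mm, felt 8 mm above the bench. Dark cleats 6 mm thick, 8 mm above the felt, across both ends and 18 mm along the sides at the corners; sides open between. x along its length, z up. A seated block's centre is 20 mm above this point; either end first. Cradles differ only in length.
- wax_tin_center (a point): Centre of a loose round steel tin with a brass lid, 63 mm across and 32 mm high, a bystander beyond the cradles; z up.
- glue_bottle_center (a point): Centre of a loose upright white plastic bottle, 48 mm across and 90 mm high, a bystander beyond the cradles; z up.

How it is judged:
At the end, for the whole second after the job is handed in: Each of the four reed blocks rests upright on the felt of the cradle of its own length: centre within 13 mm horizontally of the cradle's centre, centre 17 to 23 mm above the felt, lengthwise within 0.2 rad of the cradle, tilted less than 0.08 rad, released and at rest (horizontal distance between block_190_center and cradle_190_felt below 0.013 m and z of block_190_center in the frame of cradle_190_felt between 0.017 and 0.023 m and angle between the x axis of block_190_center and the x axis of cradle_190_felt, either way round below 0.2 rad and angle between each of block_190_center, block_165_center, block_140_center, block_115_center's own z axis and vertical below 0.08 rad and linear speed of each of block_190, block_165, block_140, block_115 below 0.01 m/s and angular speed of each of block_190, block_165, block_140, block_115 below 0.1 rad/s and horizontal distance between block_165_center and cradle_165_felt below 0.013 m and z of block_165_center in the frame of cradle_165_felt between 0.017 and 0.023 m and angle between the x axis of block_165_center and the x axis of cradle_165_felt, either way round below 0.2 rad and horizontal distance between block_140_center and cradle_140_felt below 0.013 m and z of block_140_center in the frame of cradle_140_felt between 0.017 and 0.023 m and angle between the x axis of block_140_center and the x axis of cradle_140_felt, either way round below 0.2 rad and horizontal distance between block_115_center and cradle_115_felt below 0.013 m and z of block_115_center in the frame of cradle_115_felt between 0.017 and 0.023 m and angle between the x axis of block_115_center and the x axis of cradle_115_felt, either way round below 0.2 rad); the robot touches nothing.
It fails at once if a reed block is tipped by more than 35 degrees (angle between any of block_190_center, block_165_center, block_140_center, block_115_center's own z axis and vertical above 0.61 rad).
It fails at once if a reed block is dropped (moves faster than 0.7 m/s, a fall of about 25 mm, out of the fingers) ((linear speed of block_190 above 0.7 m/s and contact force between block_190 and the fingers below 0.05 N) or (linear speed of block_165 above 0.7 m/s and contact force between block_165 and the fingers below 0.05 N) or (linear speed of block_140 above 0.7 m/s and contact force between block_140 and the fingers below 0.05 N) or (linear speed of block_115 above 0.7 m/s and contact force between block_115 and the fingers below 0.05 N)).
It fails at once if the wax tin is moved more than 20 mm (distance of wax_tin_center from where it was at the start of the episode above 0.02 m).
It fails at once if the glue bottle is moved more than 20 mm (distance of glue_bottle_center from where it was at the start of the episode above 0.02 m).
It also fails if it takes over 120 s, if anything falls off the work surface, if the arm or the gripper's body presses on something with over 40 N, if the wrist force passes 120 N, or if a joint passes its speed limit or range.

## Working session

There is one attempt and no reset: what is moved stays moved. The work goes in short steps, Python scripts to look and compute and a tool call to move; the robot and the scene stay as the last step left them, time stands still between calls to the robot, and variables do not carry over. Pictures are saved under pics/ and viewed, and the job is handed in when it is done.

Besides the shell and the picture viewer there is one more tool, called after "Emit:" as name(argument=value, ...), one argument or row to a line, values as JSON. carry_out: Moves the arm, as the interface text tells. Its arguments: {"type":"object","properties":{"increments":{"type":"string"},"squeeze":{"type":"number"}},"required":["increments"]}

```bash
ls; mkdir -p pics; python3 - <<'E'
from bench import r
import cv2,numpy as np
print(r.read_state()); print(r.pinch_z)
for n in("scene","top"):
    p,d=r.camera(n); cv2.imwrite(f"pics/{n}0.png",p); np.save(f"{n}0.npy",d); print(n,r.camera_model(n))
E
```

```text
pics
{'time': 0.0, 'joint_positions': array([-1.36959274,  0.33286061, -0.06467816,  1.46097851,  0.02160908,
        1.34988129, -0.08853001]), 'joint_vel': array([-1.95854455e-03,  1.13233793e-03,  1.40089220e-03,  1.29795214e-03,
       -9.61766623e-05,  2.96776802e-04, -3.29788179e-04]), 'joint_torque': array([-2.50117246e-04, -6.23240662e+01,  2.47763208e-02, -3.89908934e+01,
       -6.12008781e-02,  3.95159447e-02,  1.54932427e-04]), 'ee_pos': array([0.13864639, 0.60901974, 0.22174316]), 'eef_rot': array([ 7.81653868e-01,  6.23712048e-01, -5.32734121e-04,  4.78486921e-04]), 'ft_force': array([ 0.69547351, -0.0162037 ,  0.57287558]), 'torque': array([-0.03025713,  0.03337144, -0.01552916]), 'width': 0.08695310635076543}
0.0187
scene {'K': array([[518.22091377,   0.        , 318.22287312],
       [  0.        , 518.22091377, 241.14505941],
       [  0.        ,   0.        ,   1.        ]]), 'extrinsics': array([[ 0.85162977,  0.42578521, -0.30566924,  0.93737279],
       [ 0.52389672, -0.6735857 ,  0.52135836, -0.5852377 ],
       [ 0.01609225, -0.60414341, -0.79671311,  0.96594485],
       [ 0.        ,  0.        ,  0.        ,  1.        ]])}
top {'K': array([[445.851052  ,   0.        , 314.49008199],
       [  0.        , 445.851052  , 244.99068231],
       [  0.        ,   0.        ,   1.        ]]), 'extrinsics': array([[-0.02717243, -0.99760431,  0.06361837,  0.53346567],
       [-0.99960217,  0.02759789,  0.00581841,  0.01634274],
       [-0.0075602 , -0.06343496, -0.99795734,  1.12863573],
       [ 0.        ,  0.        ,  0.        ,  1.        ]])}
```

View pics/top0.png

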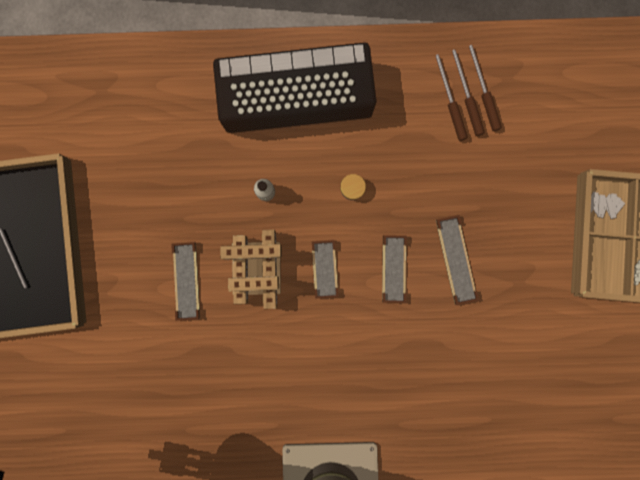

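View pics/scene0.png

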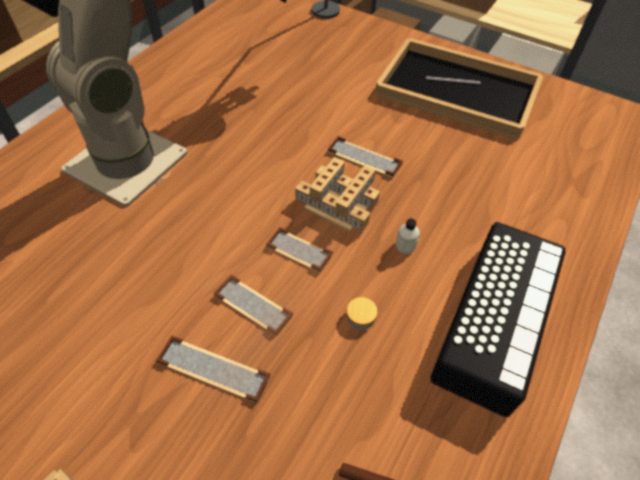

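```bash
python3 - <<'E'
import cv2,numpy as np
p=cv2.imread("pics/top0.png")
cv2.imwrite("pics/z1.png",cv2.resize(p[215:335,160:300],None,fx=5,fy=5,interpolation=cv2.INTER_CUBIC)[:600,:700])
cv2.imwrite("pics/z2.png",cv2.resize(p[170:310,300:490],None,fx=4,fy=4,interpolation=cv2.INTER_CUBIC))
d=np.load("top0.npy"); print(d[220:320:6,165:300:8].round(3))
E
```

```text
[[1.136 1.14  1.135 1.136 1.137 1.137 1.138 1.136 1.138 1.138 1.14  1.135
  1.136 1.134 1.133 1.133 1.136]
 [1.136 1.137 1.141 1.138 1.136 1.134 1.14  1.137 1.133 1.132 1.136 1.138
  1.135 1.135 1.136 1.134 1.139]
 [1.14  1.134 0.    1.136 1.137 1.132 1.136 1.136 1.132 1.133 1.135 1.129
  1.138 1.078 1.136 1.136 1.134]
 [1.135 1.135 1.137 1.135 1.135 1.134 1.132 1.134 1.131 1.082 1.085 1.132
  1.132 1.08  1.135 1.132 1.131]
 [1.13  1.115 1.12  1.127 1.134 1.13  1.134 1.13  1.137 1.082 1.086 1.125
  1.038 1.042 1.037 1.131 1.133]
 [1.13  1.12  1.123 1.125 1.136 1.132 1.13  1.037 1.035 1.037 1.041 1.039
  1.037 1.039 1.043 1.135 1.13 ]
 [1.135 1.119 1.123 1.123 1.134 1.13  1.136 1.041 1.041 1.036 1.043 1.038
  1.039 1.038 1.04  1.131 1.131]
 [1.131 1.13  1.122 1.123 1.129 1.126 1.13  1.128 1.13  1.076 1.077 1.114
  1.115 1.076 1.115 1.126 1.129]
 [1.13  1.133 1.122 1.121 1.128 1.132 1.129 1.13  1.128 1.078 1.081 1.117
  1.118 1.075 1.117 1.125 1.13 ]
 [1.13  1.133 1.124 1.123 1.125 1.129 1.126 1.132 1.129 1.073 1.072 1.116
  1.111 1.076 1.116 1.128 1.127]
 [1.131 1.129 1.123 1.121 1.118 1.126 1.13  1.126 1.031 1.037 1.037 1.034
  1.036 1.037 1.036 1.126 1.125]
 [1.126 1.128 1.121 1.121 1.119 1.128 1.126 1.128 1.032 1.035 1.035 1.032
  1.036 1.036 1.032 1.125 1.126]
 [1.127 1.129 1.119 1.116 1.12  1.128 1.124 1.122 1.127 1.077 1.075 1.112
  1.11  1.074 1.111 1.126 1.123]
 [1.121 1.125 1.116 1.116 1.117 1.12  1.128 1.128 1.125 1.072 1.073 1.123
  1.122 1.072 1.126 1.12  1.12 ]
 [1.124 1.12  1.116 1.115 1.115 1.121 1.123 1.128 1.12  1.125 1.121 1.122
  1.123 1.072 1.122 1.122 1.122]
 [1.122 1.126 1.116 1.113 1.109 1.123 1.126 1.12  1.121 1.122 0.    1.124
  1.12  1.119 1.122 1.119 1.119]
 [1.126 1.122 1.112 1.114 1.106 1.124 1.122 1.115 1.121 1.121 1.119 1.124
  1.119 1.118 1.12  1.121 1.122]]
```

View pics/z1.png

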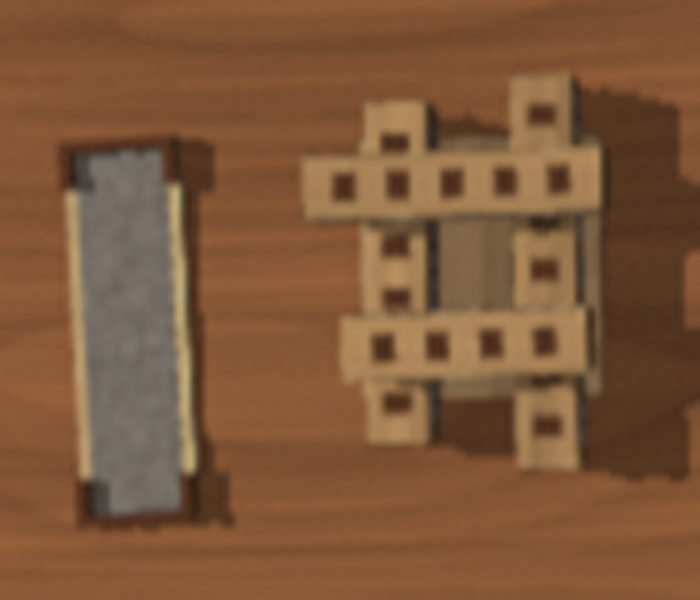

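View pics/z2.png

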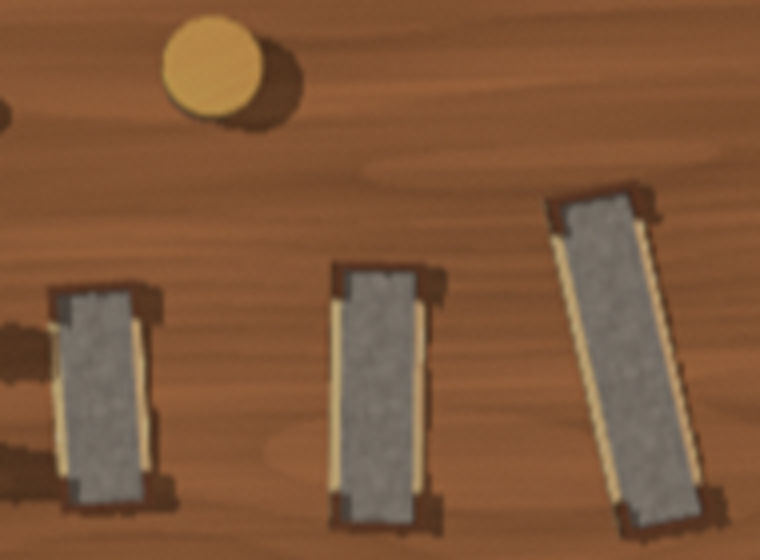

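```bash
cat > h.py <<'E'
import cv2,numpy as np
from scipy.optimize import least_squares
from bench import r
def proj(n,P):
    m=r.camera_model(n);T=np.linalg.inv(m["extrinsics"]);q=(T[:3,:3]@np.asarray(P).T+T[:3,3:]).T
    uv=(m["K"]@q.T).T;return uv[:,:2]/uv[:,2:]
def unproj(n,uv,z):
    m=r.camera_model(n);E=m["extrinsics"];uv=np.atleast_2d(uv)
    d=(E[:3,:3]@np.linalg.inv(m["K"])@np.c_[uv,np.ones(len(uv))].T).T;o=E[:3,3]
    return o+d*((z-o[2])/d[:,2])[:,None]
def rect(x,y,a,L,W,z):
    c,s=np.cos(a),np.sin(a);h=np.array([[1,1],[1,-1],[-1,-1],[-1,1]])*[L/2,W/2]
    return np.c_[h@np.array([[c,s],[-s,c]])+[x,y],np.full(4,z)]
def fit(n,uv,L,W,z):
    w=unproj(n,uv,z)[:,:2];c=w.mean(0);best=None
    for a0 in np.arange(0,np.pi,.4):
        def f(p):
            R=rect(*p,L,W,z)[:,:2];D=np.linalg.norm(w[:,None]-R[None],axis=2);j=D.argmin(1)
            return (w-R[j]).ravel()
        s=least_squares(f,[*c,a0])
        if best is None or s.cost<best.cost:best=s
    return best.x,np.sqrt(2*best.cost/len(w))
def felt(n,img,roi):
    x0,y0,x1,y1=roi;c=img[y0:y1,x0:x1].astype(int)
    m=((c.max(2)-c.min(2)<28)&(c.max(2)>75)).astype(np.uint8)
    k,l,st,_=cv2.connectedComponentsWithStats(m);i=1+st[1:,4].argmax()
    pts=np.argwhere(l==i)[:,::-1]+[x0,y0]
    return pts.astype(np.float32)
E
cat > m.py <<'E'
from h import *
p=cv2.imread("pics/top0.png")
z1=lambda l:(np.array(l)+.5)/5-.5+[160,215]
Bs={140:([(303,155),(602,143),(602,205),(305,218)],.092),115:([(340,317),(588,306),(588,372),(343,382)],.092),
190:([(509,75),(573,72),(582,468),(516,470)],.052),165:([(363,102),(431,99),(433,443),(366,446)],.052)}
o=cv2.resize(p[165:335,160:490],None,fx=2.4,fy=2.4,interpolation=cv2.INTER_CUBIC)
def dr(P,col):
    u=(proj("top",P)-[160,165]+.5)*2.4-.5;cv2.polylines(o,[np.round(u*16).astype(np.int32)],True,col,1,cv2.LINE_AA,4)
for k,(c,z) in Bs.items():
    x,e=fit("top",z1(c),k/1000,.03,z);w=unproj("top",z1(c),z)
    print(k,x[:2].round(4),np.degrees(x[2]).round(1),"rms",e.round(4),"sides",np.linalg.norm(w-np.roll(w,1,0),axis=1).round(4));dr(rect(*x,k/1000,.03,z),(0,255,0))
for k,roi in {165:(165,235,210,330),115:(305,230,345,305),140:(375,225,415,310),190:(432,205,485,312)}.items():
    q=felt("top",p,roi);w=unproj("top",q,.008)[:,:2].astype(np.float32)
    rc=cv2.minAreaRect(w*1000);bx=cv2.boxPoints(rc)/1000
    L=(k+16)/1000
    x,e=fit("top",proj("top",np.c_[bx,np.full(4,.008)]),L,.046,.008)
    # PCA centre
    print("cr",k,rc[0],rc[1],"fit",x[:2].round(4),np.degrees(x[2]).round(1),e.round(4),"mean",w.mean(0).round(4))
    dr(rect(*x,L,.046,.008),(255,255,0));dr(rect(*x,L+.012,.058,.016),(0,0,255))
cv2.imwrite("pics/ov.png",o)
E
python3 m.py
```

```text
140 [0.5905 0.1725] 90.8 rms 0.0007 sides [0.0294 0.1397 0.0289 0.1385]
115 [0.5142 0.1685] 90.8 rms 0.0005 sides [0.0301 0.1153 0.0305 0.1137]
190 [0.548  0.1349] 180.0 rms 0.0008 sides [0.1905 0.0311 0.191  0.0317]
165 [0.5492 0.2058] -0.5 rms 0.0015 sides [0.1659 0.0331 0.1659 0.0323]
cr 165 (524.17529296875, 349.733642578125) (181.4685516357422, 44.23124694824219) fit [0.5242 0.3497] 2.5 0.0009 mean [0.5235 0.3491]
cr 115 (544.41748046875, -0.9198493957519531) (131.13836669921875, 44.942081451416016) fit [ 0.5444 -0.0009] 1.9 0.0005 mean [ 0.5437 -0.0009]
cr 140 (539.8866577148438, -174.7628173828125) (42.931396484375, 155.6095428466797) fit [ 0.5399 -0.1748] -3.2 0.0015 mean [ 0.5404 -0.175 ]
cr 190 (558.9906616210938, -333.0995178222656) (206.65931701660156, 46.077423095703125) fit [ 0.559  -0.3331] 10.1 0.0003 mean [ 0.558  -0.3323]
```

View pics/ov.png

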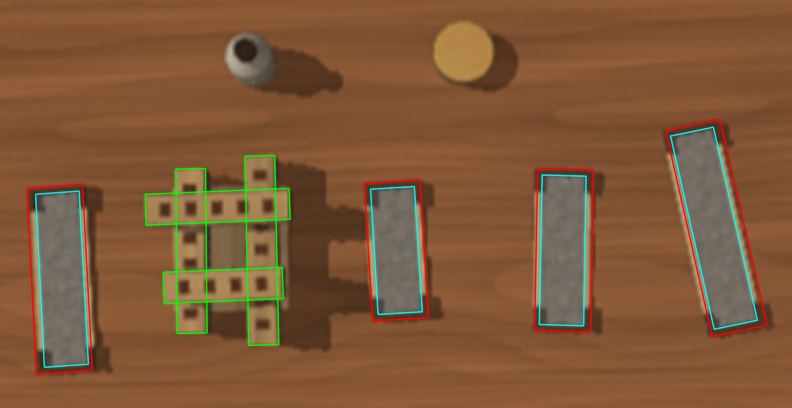

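```bash
cat >> h.py <<'E'
from scipy.spatial.transform import Rotation as R_
def go(x,y,z,yaw):
    s=r.read_state();R=R_.from_quat(s["eef_rot"]);a=np.radians(yaw);c,sn=np.cos(a),np.sin(a)
    T=R_.from_matrix(np.array([[c,sn,0],[sn,-c,0],[0,0,-1]]))
    print("t",round(s["time"],2),"pos",s["ee_pos"].round(4),"F",s["ft_force"].round(1),"w",round(s["width"],4))
    print("turn",(R.inv()*T).as_rotvec(degrees=True).round(1),"shift",R.inv().apply(np.array([x,y,z])-s["ee_pos"]).round(4))
E
python3 - <<'E'
from h import *
p=cv2.imread("pics/top0.png");d=np.load("top0.npy");m=r.camera_model("top");E=m["extrinsics"]
def zs(u0,v0,u1,v1):
    v,u=np.mgrid[v0:v1,u0:u1];D=d[v0:v1,u0:u1];q=np.linalg.inv(m["K"])@np.stack([u.ravel(),v.ravel(),np.ones(u.size)]);w=(q*D.ravel()).T@E[:3,:3].T+E[:3,3];return np.median(w[D.ravel()>0,2]).round(4)
print("upper140",zs(224,248,277,255),"upper115",zs(231,281,274,287),"190",zs(265,261,272,275),"165",zs(235,262,242,275),"board",zs(250,262,259,273),"bench",zs(290,320,340,350),"felt",zs(179,260,192,300))
for k,roi in {165:(165,235,210,330),115:(305,230,345,305),140:(375,225,415,310),190:(432,205,485,312)}.items():
    w=unproj("top",felt("top",p,roi),.008)[:,:2];v=np.linalg.svd(w-w.mean(0),full_matrices=0)[2][0];print(k,np.degrees(np.arctan(v[1]/v[0])).round(2))
go(.59,.1725,.2,0.8)
E
```

```text
upper140 0.0921 upper115 0.0922 190 0.052 165 0.0516 board 0.0123 bench -0.0002 felt 0.008
165 2.7
115 1.48
140 -2.46
190 10.25
t 0.1 pos [0.1387 0.609  0.2218] F [-0.7  0.2  0. ] w 0.0866
turn [ 0.1  0.1 76.4] shift [-0.3254  0.537   0.0223]
```

Emit:
carry_out(
  increments="0 0 7 -0.029 0.048 0.002 0.06; 0 0 14 -0.058 0.096 0.004 0.06; 0 0 21 -0.087 0.144 0.006 0.06; 0 0 28 -0.116 0.192 0.008 0.06; 0 0 35 -0.145 0.24 0.01 0.06",
  squeeze=15,
)

```text
time: 0.72
ee_pos: [0.3415, 0.4128, 0.2118]
eef_rot: [0.934, 0.358, -0.0, 0.001]
ft_force: [1.7, 0.8, -0.3]
width: 0.0605
```

```bash
python3 -c "
from h import *
go(.59,.1725,.19,0.8)"
```

```text
t 0.72 pos [0.3415 0.4128 0.2118] F [ 1.7  0.8 -0.3] w 0.0605
turn [ 0.1  0.1 41.1] shift [0.0242 0.3448 0.022 ]
```

Emit:
carry_out(
  increments="0 0 8 0.004 0.057 0.004 0.06; 0 0 16 0.008 0.114 0.008 0.06; 0 0 24 0.012 0.171 0.012 0.06; 0 0 32 0.016 0.228 0.016 0.06; 0 0 41 0.02 0.285 0.02 0.06",
)

```text
time: 1.35
ee_pos: [0.5478, 0.2128, 0.1917]
eef_rot: [1.0, 0.006, -0.0, 0.001]
ft_force: [1.2, 0.5, 0.9]
width: 0.0601
```

```bash
python3 -c "
from h import *
go(.5905,.1725,.06,0.8)"
```

```text
t 1.35 pos [0.5478 0.2128 0.1917] F [1.2 0.5 0.9] w 0.0601
turn [ 0.1  0.  -0.1] shift [0.0423 0.0406 0.1317]
```

Emit:
carry_out(
  increments="0.1 0 0 0.02 0.02 0 0.06; 0.1 0 0 0.042 0.041 0.02 0.06; 0.1 0 0 0.042 0.041 0.05 0.06; 0.1 0 0 0.042 0.041 0.07 0.06; 0.1 0 0 0.042 0.041 0.07 0.06",
)

```text
time: 1.98
ee_pos: [0.589, 0.1718, 0.12]
eef_rot: [1.0, 0.006, -0.002, 0.001]
ft_force: [0.5, 0.8, 0.5]
width: 0.0603
```

```bash
python3 -c "
from h import *
go(.5905,.1725,.06,0.8)
p,d=r.camera('top');cv2.imwrite('pics/t1.png',cv2.resize(p[180:330,150:350],None,fx=4,fy=4,interpolation=2))
p,d=r.camera('scene');cv2.imwrite('pics/s1.png',cv2.resize(p[120:270,250:450],None,fx=4,fy=4,interpolation=2))"
```

```text
t 1.98 pos [0.589  0.1718 0.12  ] F [0.5 0.8 0.5] w 0.0603
turn [ 0.1  0.2 -0.1] shift [ 0.0017 -0.0007  0.06  ]
```

View pics/s1.png

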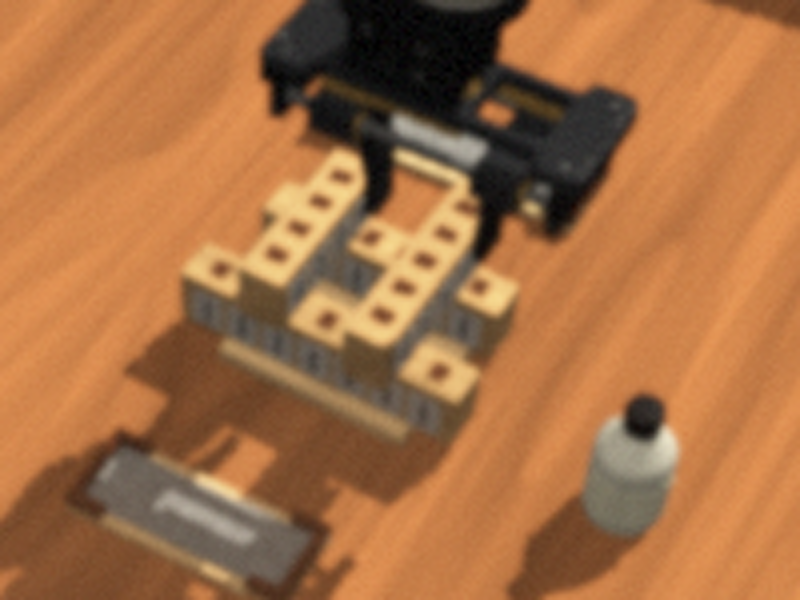

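The scene zoom shows both fingers straddling the 140 block, at about (375,190) and (490,215), with the bottle at (630,470) well clear. I'm descending.

Emit:
carry_out(
  increments="0.1 0.2 0 0.0015 -0.0005 0.015 0.06; 0.1 0.2 0 0.0015 -0.0005 0.03 0.06; 0.1 0.2 0 0.0015 -0.0005 0.045 0.06; 0.1 0.2 0 0.0015 -0.0005 0.06 0.06; 0.1 0.2 0 0.0015 -0.0005 0.06 0.06",
)

```text
time: 2.7
ee_pos: [0.591, 0.1725, 0.0606]
eef_rot: [1.0, 0.006, 0.0, -0.0]
ft_force: [0.2, -0.9, 0.3]
width: 0.06
```

Emit:
carry_out(
  increments="0 0 0 0 0 0 0.04; 0 0 0 0 0 0 0.032; 0 0 0 0 0 0 0.02; 0 0 0 0 0 0 0.02; 0 0 0 0 0 0 0.02",
  squeeze=15,
)

```text
time: 3.32
ee_pos: [0.5909, 0.1726, 0.0609]
eef_rot: [1.0, 0.006, 0.0, -0.001]
ft_force: [-2.1, 0.2, 4.0]
width: 0.0301
```

Emit:
carry_out(
  increments="0 0 0 0 0 -0.01 0.02; 0 0 0 0 0 -0.03 0.02; 0 0 0 0 0 -0.06 0.02; 0 0 0 0 0 -0.09 0.02; 0 0 0 0 0 -0.1 0.02",
  squeeze=20,
)

```text
time: 3.95
ee_pos: [0.5921, 0.1726, 0.1641]
eef_rot: [1.0, 0.006, 0.002, -0.001]
ft_force: [0.0, 0.1, -2.3]
width: 0.0302
```

```bash
python3 -c "
from h import *
go(.54,-.175,.15,-92.3);print(r.read_state()['joint_positions'])
p,d=r.camera('scene');cv2.imwrite('pics/s2.png',cv2.resize(p[100:250,250:450],None,fx=4,fy=4,interpolation=2))"
```

```text
t 3.95 pos [0.5921 0.1726 0.1641] F [ 0.   0.1 -2.3] w 0.0302
turn [-0.3 -0.1 93. ] shift [-0.0562  0.347   0.0128]
[-0.71088617  0.36320265  0.44743502  1.5889085  -0.16598542  1.22179269
 -0.22100659]
```

View pics/s2.png

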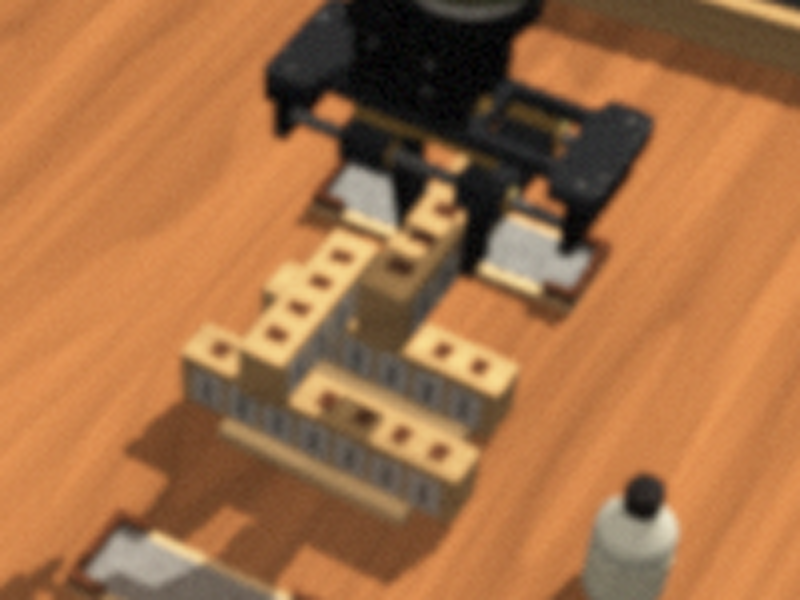

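The 140 block is held level in the fingers at about (430,250), and the other three haven't moved. Now I'll carry it to its cradle.

Emit:
carry_out(
  increments="0 0 9 -0.006 0.035 0 0.02; 0 0 18 -0.012 0.07 0 0.02; 0 0 27 -0.018 0.105 0 0.02; 0 0 36 -0.024 0.14 0 0.02; 0 0 46 -0.03 0.175 0 0.02",
)

```text
time: 4.62
ee_pos: [0.5633, -0.0037, 0.1626]
eef_rot: [0.922, -0.388, 0.001, -0.002]
ft_force: [0.7, 0.1, -1.5]
width: 0.0294
```

```bash
python3 -c "
from h import *
go(.54,-.175,.15,-92.3);print(r.read_state()['joint_positions'])"
```

```text
t 4.62 pos [ 0.5633 -0.0037  0.1626] F [ 0.7  0.1 -1.5] w 0.0294
turn [-0.2  0.1 46.7] shift [0.1061 0.1365 0.012 ]
[-0.6315639   0.2659108   0.65720676  1.7405208  -0.1767765   1.19093949
 -0.72226915]
```

Emit:
carry_out(
  increments="0 0 10 0.027 0.034 0 0.02; 0 0 20 0.053 0.068 0 0.02; 0 0 30 0.08 0.102 0 0.02; 0 0 39 0.106 0.137 0 0.02; 0 0 46.7 0.106 0.137 0 0.02",
)

```text
time: 5.25
ee_pos: [0.5377, -0.1796, 0.1616]
eef_rot: [-0.689, 0.725, -0.0, 0.001]
ft_force: [0.4, 1.0, -0.8]
width: 0.03
```

```bash
python3 -c "
from h import *
go(.54,-.175,.017,-92.3);print(r.read_state()['joint_positions'])"
```

```text
t 5.25 pos [ 0.5377 -0.1796  0.1616] F [ 0.4  1.  -0.8] w 0.03
turn [-0.1  0.1 -0.7] shift [-0.0045 -0.0018  0.1446]
[-0.47846013  0.32235584  0.87194643  1.73815151 -0.26507708  1.20220895
 -1.15810179]
```

Emit:
carry_out(
  increments="0 0 0 -0.002 -0.001 0.025 0.02; 0 0 -0.7 -0.0045 -0.002 0.055 0.02; 0 0 -0.7 -0.0045 -0.002 0.09 0.02; 0 0 -0.7 -0.0045 -0.002 0.115 0.02; 0 0 -0.7 -0.0045 -0.002 0.115 0.02",
)

```text
time: 5.88
ee_pos: [0.5384, -0.1747, 0.0446]
eef_rot: [-0.693, 0.721, 0.001, -0.0]
ft_force: [-0.7, -1.2, -1.2]
width: 0.0298
```

```bash
python3 -c "
from h import *
go(.54,-.175,.018,-92.3)
p,d=r.camera('scene');cv2.imwrite('pics/s3.png',cv2.resize(p[230:380,160:360],None,fx=4,fy=4,interpolation=2))"
```

```text
t 5.88 pos [ 0.5384 -0.1747  0.0446] F [-0.7 -1.2 -1.2] w 0.0298
turn [0.1 0.1 0. ] shift [ 0.0003 -0.0017  0.0266]
```

View pics/s3.png

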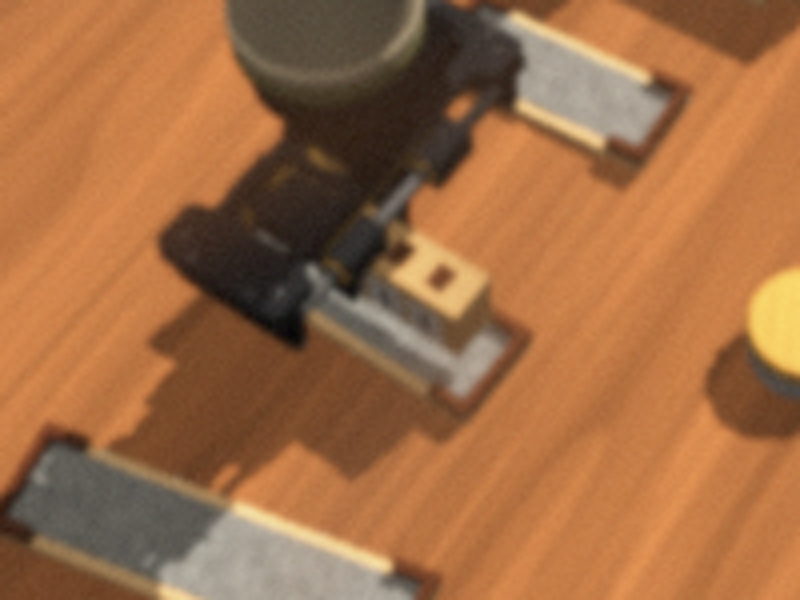

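The 140 block hangs over its cradle, its end at (465,330) inside the end cleat at (490,370). I'll lower it.

Emit:
carry_out(
  increments="0 0 0 0 -0.0015 0.01 0.02; 0 0 0 0 -0.0015 0.018 0.02; 0 0 0 0 -0.0015 0.023 0.02; 0 0 0 0 -0.0015 0.0265 0.02; 0 0 0 0 -0.0015 0.027 0.02",
)

```text
time: 6.55
ee_pos: [0.5409, -0.1752, 0.019]
eef_rot: [-0.693, 0.721, 0.0, 0.0]
ft_force: [0.2, -1.0, -0.8]
width: 0.0299
```

Emit:
carry_out(
  increments="0 0 0 0 0 0.001 0.02; 0 0 0 0 0 0.0015 0.02; 0 0 0 0 0 0.002 0.02; 0 0 0 0 0 0.002 0.02; 0 0 0 0 0 0.002 0.02",
)

```text
time: 7.18
ee_pos: [0.5409, -0.1752, 0.0171]
eef_rot: [-0.693, 0.721, 0.0, 0.0]
ft_force: [0.3, 0.1, -0.7]
width: 0.0298
```

Emit:
carry_out(
  increments="0 0 0 0 0 0.0005 0.035; 0 0 0 0 0 0.0005 0.045; 0 0 0 0 0 0.0005 0.055; 0 0 0 0 0 0 0.055; 0 0 0 0 0 -0.01 0.055",
)

```text
time: 7.8
ee_pos: [0.5404, -0.1751, 0.0269]
eef_rot: [-0.693, 0.721, 0.001, -0.0]
ft_force: [-0.5, -0.7, 0.1]
width: 0.0542
```

Emit:
carry_out(
  increments="0 0 0 0 0 -0.03 0.055; 0 0 0 0 0 -0.06 0.055; 0 0 0 0 0 -0.1 0.06; 0 0 0 0 0 -0.15 0.06; 0 0 0 0 0 -0.16 0.06",
)

```text
time: 8.43
ee_pos: [0.542, -0.1761, 0.1908]
eef_rot: [-0.693, 0.721, -0.001, 0.002]
ft_force: [0.6, 0.8, -0.3]
width: 0.0598
```

```bash
python3 -c "
from h import *
go(.514,.169,.18,0.8)
p,d=r.camera('scene');cv2.imwrite('pics/s4.png',p)"
```

```text
t 8.43 pos [ 0.542  -0.1761  0.1908] F [ 0.6  0.8 -0.3] w 0.0598
turn [ -0.2  -0.2 -93.1] shift [-0.3437  0.042   0.0109]
```

View pics/s4.png

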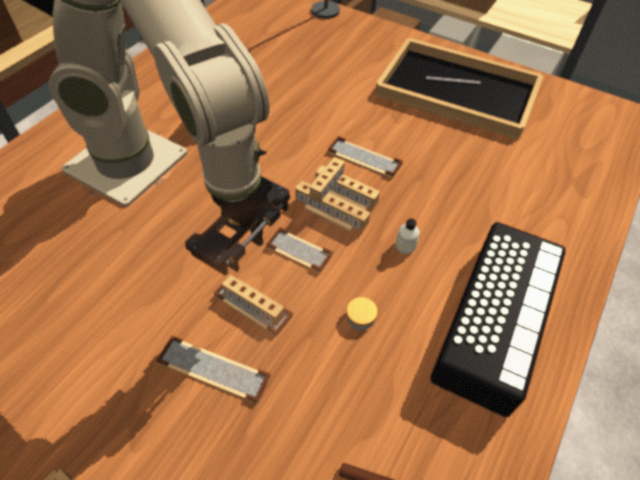

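The 140 block sits in its cradle at (253,303), and the 115 still stands on the lower pair at (327,177). Next is the 115.

Emit:
carry_out(
  increments="0 0 -9 -0.034 0.004 0 0.06; 0 0 -18 -0.069 0.008 0 0.06; 0 0 -27 -0.103 0.012 0 0.06; 0 0 -36 -0.137 0.016 0 0.06; 0 0 -46 -0.172 0.021 0 0.06",
)

```text
time: 9.1
ee_pos: [0.5269, -0.0021, 0.1893]
eef_rot: [0.921, -0.391, 0.001, -0.001]
ft_force: [1.1, -0.0, -0.3]
width: 0.0598
```

```bash
python3 -c "
from h import *
go(.514,.169,.18,0.8)"
```

```text
t 9.1 pos [ 0.5269 -0.0021  0.1893] F [ 1.1 -0.  -0.3] w 0.0598
turn [ -0.1  -0.1 -46.8] shift [-0.132  -0.1096  0.0094]
```

Emit:
carry_out(
  increments="0 0 -10 -0.033 -0.027 0 0.06; 0 0 -20 -0.066 -0.054 0 0.06; 0 0 -30 -0.099 -0.082 0.01 0.06; 0 0 -40 -0.132 -0.11 0.01 0.06; 0 0 -46.8 -0.132 -0.11 0.03 0.06",
)

```text
time: 9.72
ee_pos: [0.5136, 0.1736, 0.1588]
eef_rot: [1.0, 0.012, 0.001, -0.001]
ft_force: [-0.0, -0.8, -1.2]
width: 0.0601
```

```bash
python3 -c "
from h import *
go(.5142,.1695,.0605,0.8)"
```

```text
t 9.72 pos [0.5136 0.1736 0.1588] F [-0.  -0.8 -1.2] w 0.0601
turn [-0.1 -0.1  0.6] shift [0.0004 0.0043 0.0983]
```

Emit:
carry_out(
  increments="0 0 0.6 0 0.0043 0.01 0.06; 0 0 0.6 0 0.0043 0.035 0.06; 0 0 0.6 0 0.0043 0.06 0.06; 0 0 0.6 0 0.0043 0.085 0.06; 0 0 0.6 0 0.0043 0.098 0.06",
)

```text
time: 10.35
ee_pos: [0.5131, 0.1683, 0.0593]
eef_rot: [1.0, 0.005, 0.0, -0.0]
ft_force: [0.3, 0.3, 0.1]
width: 0.0602
```

Emit:
carry_out(
  increments="0 0 0 0 0 0 0.045; 0 0 0 0 0 0 0.036; 0 0 0 0 0 0 0.02; 0 0 0 0 0 0 0.02; 0 0 0 0 0 0 0.02",
  squeeze=15,
)

```text
time: 10.98
ee_pos: [0.5135, 0.1685, 0.0599]
eef_rot: [1.0, 0.005, 0.0, -0.001]
ft_force: [-1.4, -0.2, 5.2]
width: 0.0296
```

Emit:
carry_out(
  increments="0 0 0 0 0 -0.01 0.02; 0 0 0 0 0 -0.03 0.02; 0 0 0 0 0 -0.06 0.02; 0 0 0 0 0 -0.09 0.02; 0 0 0 0 0 -0.1 0.02",
  squeeze=20,
)

```text
time: 11.6
ee_pos: [0.5142, 0.1686, 0.1619]
eef_rot: [1.0, 0.005, 0.002, -0.001]
ft_force: [1.0, 0.3, -0.1]
width: 0.03
```

```bash
python3 -c "
from h import *
go(.5442,-.0009,.14,-88.6)
p,d=r.camera('scene');cv2.imwrite('pics/s5.png',cv2.resize(p[100:250,250:450],None,fx=4,fy=4,interpolation=2))"
```

```text
t 11.6 pos [0.5142 0.1686 0.1619] F [ 1.   0.3 -0.1] w 0.03
turn [-0.3 -0.  89.2] shift [0.0282 0.1699 0.0215]
```

View pics/s5.png

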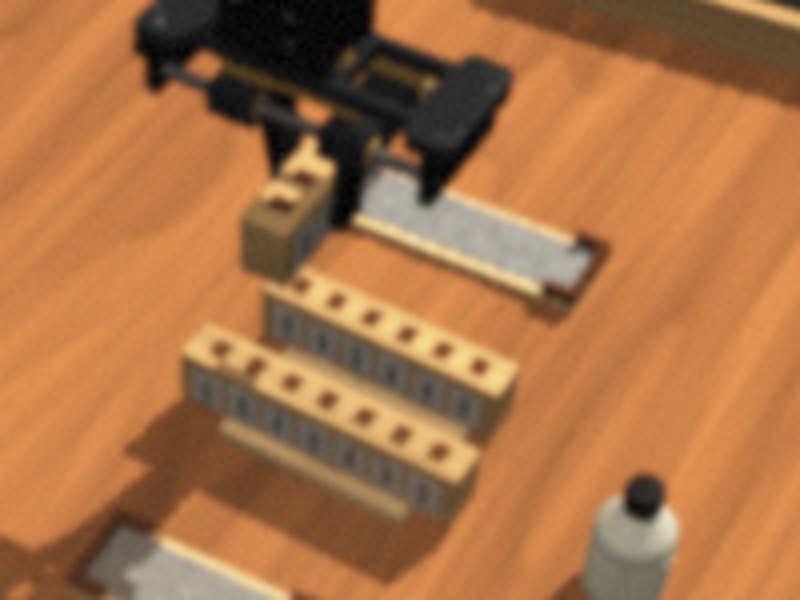

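The 115 block is held level at (290,220), and the 165 and 190 stay parallel on the board. I'll carry the 115 over.

Emit:
carry_out(
  increments="0 0 9 0.003 0.017 0 0.02; 0 0 18 0.006 0.034 0 0.02; 0 0 28 0.009 0.051 0 0.02; 0 0 38 0.012 0.068 0 0.02; 0 0 48 0.015 0.085 0 0.02",
)

```text
time: 12.28
ee_pos: [0.5296, 0.0832, 0.1607]
eef_rot: [0.915, -0.405, 0.0, -0.001]
ft_force: [-0.3, -0.3, -0.6]
width: 0.0298
```

```bash
python3 -c "
from h import *
go(.5442,-.0009,.14,-88.6)"
```

```text
t 12.28 pos [0.5296 0.0832 0.1607] F [-0.3 -0.3 -0.6] w 0.0298
turn [-0.1  0.1 40.9] shift [0.0721 0.0458 0.0205]
```

Emit:
carry_out(
  increments="0 0 10 0.024 0.015 0 0.02; 0 0 20 0.048 0.03 0 0.02; 0 0 30 0.072 0.046 0 0.02; 0 0 40.9 0.072 0.046 0.01 0.02; 0 0 40.9 0.072 0.046 0.02 0.02",
)

```text
time: 12.9
ee_pos: [0.5434, -0.0011, 0.1392]
eef_rot: [0.716, -0.698, -0.0, -0.001]
ft_force: [-0.6, 0.3, -0.7]
width: 0.0297
```

```bash
python3 -c "
from h import *
go(.5442,-.0009,.016,-88.6)"
```

```text
t 12.9 pos [ 0.5434 -0.0011  0.1392] F [-0.6  0.3 -0.7] w 0.0297
turn [-0.   0.1  0. ] shift [ 0.     -0.0007  0.1232]
```

Emit:
carry_out(
  increments="0 0 0 0 -0.0007 0.02 0.02; 0 0 0 0 -0.0007 0.05 0.02; 0 0 0 0 -0.0007 0.08 0.02; 0 0 0 0 -0.0007 0.1 0.02; 0 0 0 0 -0.0007 0.1 0.02",
)

```text
time: 13.52
ee_pos: [0.5431, -0.0009, 0.0378]
eef_rot: [0.717, -0.698, -0.001, 0.001]
ft_force: [-0.0, 0.0, -0.8]
width: 0.0303
```

```bash
python3 -c "
from h import *
go(.5442,-.0009,.016,-88.6)
p,d=r.camera('scene');cv2.imwrite('pics/s6.png',cv2.resize(p[180:330,200:400],None,fx=4,fy=4,interpolation=2))"
```

```text
t 13.53 pos [ 0.5431 -0.0009  0.0378] F [-0.   0.  -0.8] w 0.0303
turn [0.1 0.1 0.1] shift [ 0.0001 -0.0012  0.0218]
```

View pics/s6.png

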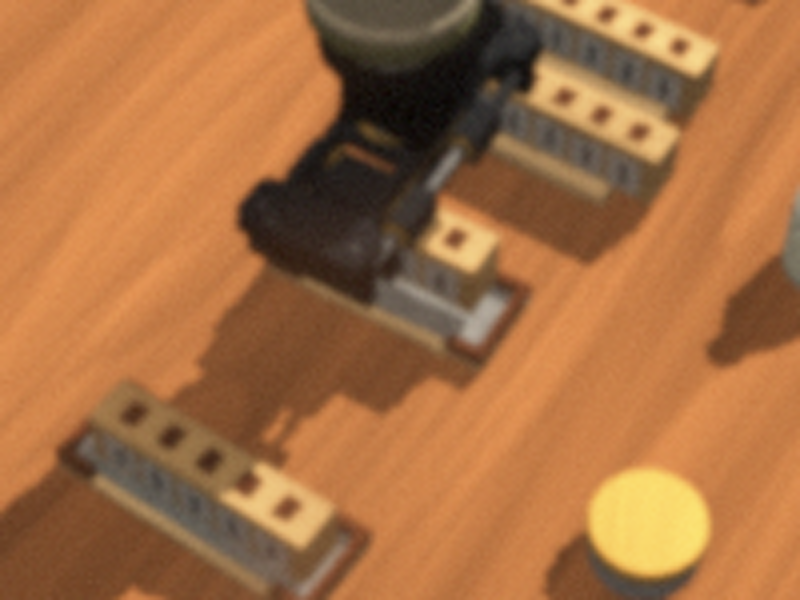

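The 115 block's end at (475,285) lies inside its cleat at (500,320), and the gripper body is clear of the lower blocks. I'll lower it and let go.

Emit:
carry_out(
  increments="0 0 0 0 -0.001 0.008 0.02; 0 0 0 0 -0.001 0.015 0.02; 0 0 0 0 -0.001 0.019 0.02; 0 0 0 0 -0.001 0.022 0.02; 0 0 0 0 -0.001 0.022 0.02",
)

```text
time: 14.2
ee_pos: [0.5449, -0.0009, 0.0169]
eef_rot: [0.716, -0.698, -0.001, -0.0]
ft_force: [0.3, 0.6, -0.7]
width: 0.0297
```

```bash
python3 -c "
from h import *
go(.5442,-.0009,.016,-88.6)"
```

```text
t 14.2 pos [ 0.5449 -0.0009  0.0169] F [ 0.3  0.6 -0.7] w 0.0297
turn [0.  0.1 0.1] shift [-0.0001  0.0007  0.0009]
```

Emit:
carry_out(
  increments="0 0 0 0 0 0.0012 0.02; 0 0 0 0 0 0.0012 0.02; 0 0 0 0 0 0.0012 0.035; 0 0 0 0 0 0.0012 0.045; 0 0 0 0 0 0.001 0.055",
)

```text
time: 14.82
ee_pos: [0.5449, -0.0009, 0.0158]
eef_rot: [0.716, -0.698, -0.001, -0.0]
ft_force: [-0.7, 1.1, 0.2]
width: 0.0476
```

Emit:
carry_out(
  increments="0 0 0 0 0 -0.005 0.055; 0 0 0 0 0 -0.03 0.055; 0 0 0 0 0 -0.06 0.06; 0 0 0 0 0 -0.1 0.06; 0 0 0 0 0 -0.13 0.06",
)

```text
time: 15.45
ee_pos: [0.5453, -0.0013, 0.1478]
eef_rot: [0.716, -0.698, -0.0, -0.001]
ft_force: [-0.1, 0.7, -0.9]
width: 0.0598
```

```bash
python3 -c "
from h import *
go(.548,.136,.13,-90)
p,d=r.camera('scene');cv2.imwrite('pics/s7.png',p);print(r.read_state()['joint_positions'])
p,d=r.camera('top');cv2.imwrite('pics/t7.png',cv2.resize(p[200:330,160:420],None,fx=3,fy=3,interpolation=2))
"
```

```text
t 15.45 pos [ 0.5453 -0.0013  0.1478] F [-0.1  0.7 -0.9] w 0.0598
turn [-0.   0.1  1.5] shift [-0.1371 -0.0063  0.018 ]
[-0.76743507  0.25775857  0.79903477  1.80162784 -0.20319696  1.16105833
 -1.44960028]
```

View pics/s7.png

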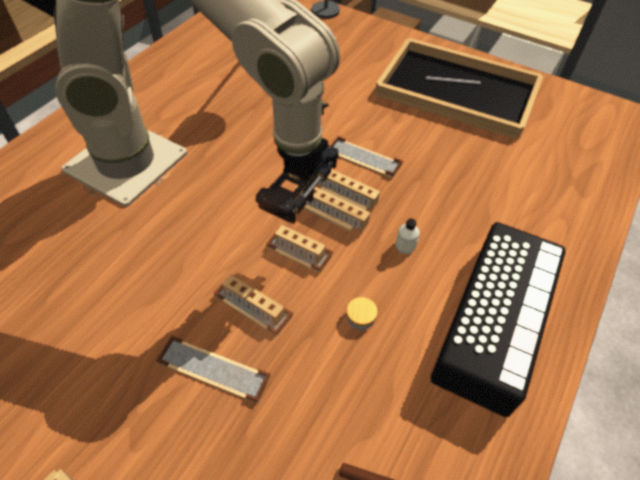

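View pics/t7.png

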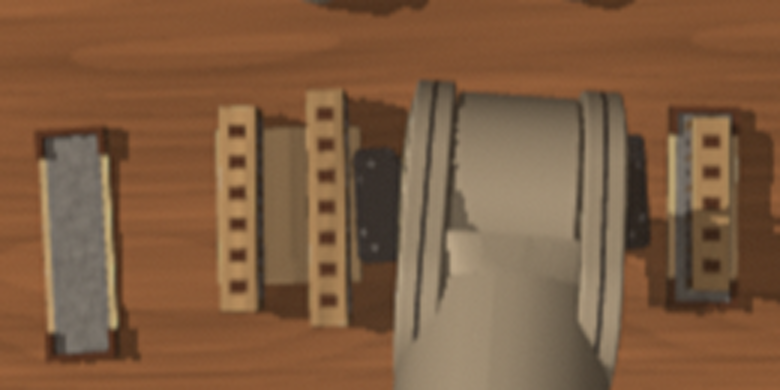

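Both placed blocks (115 at (300,245) in the scene view, 140 at (253,303)) sit in their cradles. I'll measure the lower pair again.

```bash
python3 -c "
from h import *
z=lambda l:(np.array(l)+.5)/3-.5+[160,200]
for k,c in {190:[(306,90),(346,90),(348,327),(310,327)],165:[(217,106),(258,106),(259,310),(220,310)]}.items(): print(k,fit('top',z(c),k/1000,.03,.052))
p,d=r.camera('top');cv2.imwrite('pics/t8.png',cv2.resize(p[225:315,220:300],None,fx=6,fy=6,interpolation=2))
"
```

```text
190 (array([0.54724259, 0.13434966, 3.13311336]), np.float64(0.0009289536094690471))
165 (array([0.54945899, 0.20600578, 3.13426346]), np.float64(0.0013554213036614205))
```

View pics/t8.png

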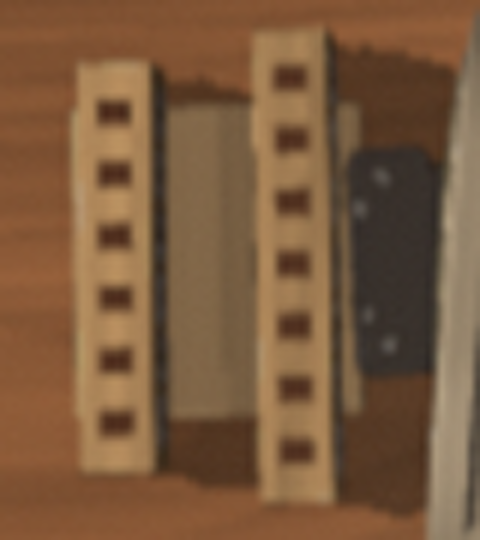

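```bash
python3 -c "
from h import *
z=lambda l:(np.array(l)+.5)/6-.5+[220,225]
print(unproj('top',z([(114,112),(117,423),(290,77),(297,451)]),.052).round(4))
w=unproj('top',z([(115.5,267.5),(293.5,264)]),.052);print(w.round(4))
go(.548,w[1][1],.13,-90.4)
"
```

```text
[[0.6114 0.2064 0.052 ]
 [0.4864 0.2072 0.052 ]
 [0.6236 0.135  0.052 ]
 [0.4733 0.1353 0.052 ]]
[[0.5487 0.2068 0.052 ]
 [0.5481 0.1351 0.052 ]]
t 15.6 pos [ 0.5459 -0.001   0.1475] F [ 1.  -0.3 -1.1] w 0.0597
turn [-0.1  0.1  1.9] shift [-0.136  -0.0056  0.0178]
```

Emit:
carry_out(
  increments="0 0 1.9 -0.034 -0.001 0 0.06; 0 0 1.9 -0.068 -0.003 0 0.06; 0 0 1.9 -0.102 -0.0045 0 0.06; 0 0 1.9 -0.136 -0.0056 0.01 0.06; 0 0 1.9 -0.136 -0.0056 0.02 0.06",
)

```text
time: 16.23
ee_pos: [0.5471, 0.1383, 0.1263]
eef_rot: [-0.706, 0.708, 0.001, 0.001]
ft_force: [0.1, -0.8, -0.1]
width: 0.0599
```

```bash
python3 -c "
from h import *
go(.548,.1351,.0215,-90.4);print(r.read_state()['joint_positions'])
"
```

```text
t 16.23 pos [0.5471 0.1383 0.1263] F [ 0.1 -0.8 -0.1] w 0.0599
turn [-0.   0.1  0.3] shift [ 0.0034 -0.0009  0.1048]
[-0.93149492  0.3240125   0.72269275  1.7783714  -0.23766848  1.12642882
 -1.7047367 ]
```

Emit:
carry_out(
  increments="0 0 0.3 0.003 -0.001 0.01 0.06; 0 0 0.3 0.0034 -0.001 0.04 0.06; 0 0 0.3 0.0034 -0.001 0.07 0.06; 0 0 0.3 0.0034 -0.001 0.095 0.06; 0 0 0.3 0.0034 -0.001 0.104 0.06",
)

```text
time: 16.85
ee_pos: [0.5472, 0.1333, 0.0206]
eef_rot: [-0.704, 0.71, 0.001, -0.0]
ft_force: [-0.5, -0.1, 0.3]
width: 0.0599
```

Emit:
carry_out(
  increments="0 0 0 0 0 0 0.045; 0 0 0 0 0 0 0.036; 0 0 0 0 0 0 0.02; 0 0 0 0 0 0 0.02; 0 0 0 0 0 0 0.02",
  squeeze=20,
)

```text
time: 17.48
ee_pos: [0.5476, 0.1336, 0.0212]
eef_rot: [-0.704, 0.71, 0.001, 0.0]
ft_force: [-1.6, 0.8, 5.4]
width: 0.0301
```

Emit:
carry_out(
  increments="0 0 0 0 0 -0.01 0.02; 0 0 0 0 0 -0.03 0.02; 0 0 0 0 0 -0.06 0.02; 0 0 0 0 0 -0.09 0.02; 0 0 0 0 0 -0.12 0.02",
  squeeze=25,
)

```text
time: 18.1
ee_pos: [0.5478, 0.1332, 0.1435]
eef_rot: [-0.704, 0.711, 0.001, 0.001]
ft_force: [0.3, 1.4, -1.1]
width: 0.0298
```

```bash
python3 -c "
from h import *
go(.5585,-.333,.14,-79.8)
p,d=r.camera('scene');cv2.imwrite('pics/s9.png',cv2.resize(p[100:250,250:450],None,fx=4,fy=4,interpolation=2))"
```

```text
t 18.1 pos [0.5478 0.1332 0.1435] F [ 0.3  1.4 -1.1] w 0.0298
turn [ -0.    0.1 -10.8] shift [ 0.4661 -0.0152  0.0027]
```

View pics/s9.png

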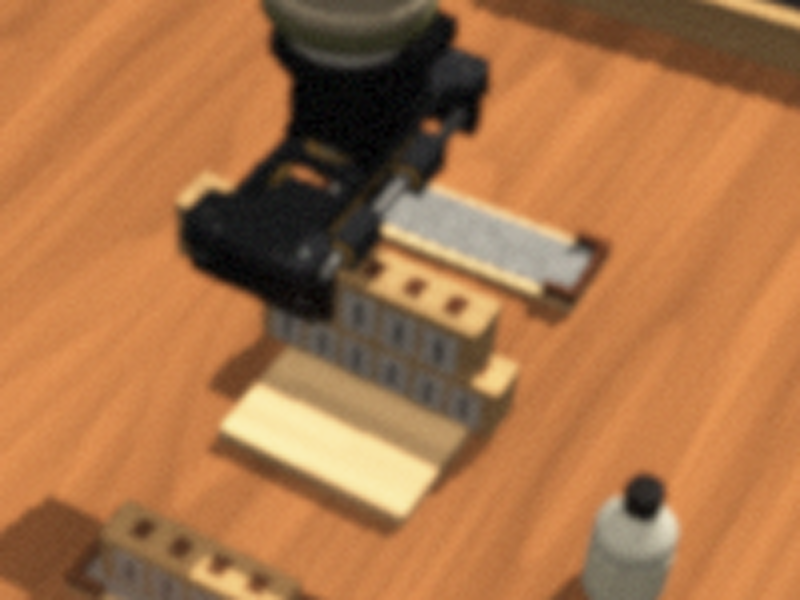

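The 190 block is lifted level, its end at (470,330), and the 165 stays on the board behind it. I'll take the 190 over the filled cradles.

Emit:
carry_out(
  increments="0 0 -1 0.04 -0.002 0 0.02; 0 0 -2 0.085 -0.003 0 0.02; 0 0 -3 0.13 -0.005 0 0.02; 0 0 -4 0.175 -0.006 0 0.02; 0 0 -5 0.22 -0.007 0 0.02",
)

```text
time: 18.77
ee_pos: [0.5545, -0.0882, 0.1477]
eef_rot: [0.734, -0.679, 0.001, -0.003]
ft_force: [0.5, 0.1, -1.8]
width: 0.0296
```

```bash
python3 -c "
from h import *
go(.5585,-.333,.14,-79.8)"
```

```text
t 18.77 pos [ 0.5545 -0.0882  0.1477] F [ 0.5  0.1 -1.8] w 0.0296
turn [-0.3  0.2 -5.8] shift [0.2444 0.015  0.0067]
```

Emit:
carry_out(
  increments="0 0 -1.5 0.055 0.003 0 0.02; -0.3 0.2 -3 0.11 0.007 0 0.02; -0.3 0.2 -4.5 0.165 0.01 0 0.02; -0.3 0.2 -5.8 0.22 0.013 0.005 0.02; -0.3 0.2 -5.8 0.244 0.015 0.006 0.02",
)

```text
time: 19.4
ee_pos: [0.557, -0.3365, 0.1416]
eef_rot: [0.766, -0.643, 0.001, 0.001]
ft_force: [0.1, -0.8, -0.9]
width: 0.0298
```

```bash
python3 -c "
from h import *
go(.5587,-.333,.0175,-79.8)"
```

```text
t 19.4 pos [ 0.557  -0.3365  0.1416] F [ 0.1 -0.8 -0.9] w 0.0298
turn [-0.  -0.1 -0.2] shift [-0.0034 -0.0023  0.1241]
```

Emit:
carry_out(
  increments="0 0 -0.2 -0.003 -0.002 0.015 0.02; 0 0 -0.2 -0.0034 -0.0023 0.045 0.02; 0 0 -0.2 -0.0034 -0.0023 0.075 0.02; 0 0 -0.2 -0.0034 -0.0023 0.095 0.02; 0 0 -0.2 -0.0034 -0.0023 0.1 0.02",
)

```text
time: 20.02
ee_pos: [0.5585, -0.3318, 0.0406]
eef_rot: [0.768, -0.641, -0.0, 0.001]
ft_force: [0.1, -0.1, 0.1]
width: 0.0299
```

```bash
python3 -c "
from h import *
go(.5587,-.333,.0175,-79.8)
p,d=r.camera('scene');cv2.imwrite('pics/s10.png',cv2.resize(p[270:420,120:320],None,fx=4,fy=4,interpolation=2))"
```

```text
t 20.02 pos [ 0.5585 -0.3318  0.0406] F [ 0.1 -0.1  0.1] w 0.0299
turn [ 0.1 -0.   0.1] shift [0.0012 0.     0.0231]
```

View pics/s10.png

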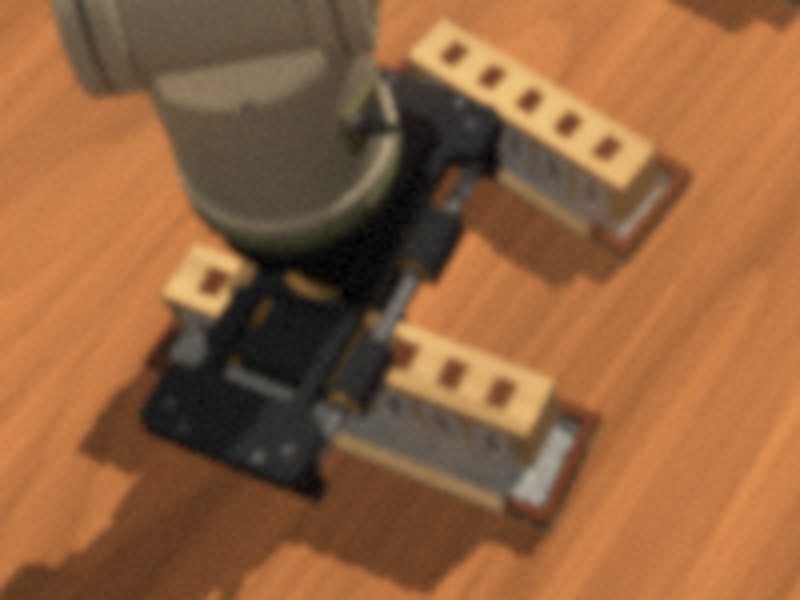

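The 190 block's near end at (535,410) is inside the end cleat at (565,460) and lines up with the cradle. I'll lower it.

Emit:
carry_out(
  increments="0 0 0 0.001 0 0.008 0.02; 0 0 0 0.001 0 0.015 0.02; 0 0 0 0.001 0 0.02 0.02; 0 0 0 0.001 0 0.023 0.02; 0 0 0 0.001 0 0.0235 0.02",
)

```text
time: 20.7
ee_pos: [0.5588, -0.3333, 0.0174]
eef_rot: [0.768, -0.641, 0.0, 0.001]
ft_force: [-0.1, 0.3, -1.0]
width: 0.0297
```

```bash
python3 -c "
from h import *
go(.5587,-.333,.0172,-79.8)"
```

```text
t 20.7 pos [ 0.5588 -0.3333  0.0174] F [-0.1  0.3 -1. ] w 0.0297
turn [ 0.  -0.1  0.1] shift [-0.0003  0.      0.0002]
```

Emit:
carry_out(
  increments="0 0 0 0 0 0.0005 0.02; 0 0 0 0 0 0.0005 0.035; 0 0 0 0 0 0.0005 0.045; 0 0 0 0 0 0.0005 0.055; 0 0 0 0 0 0.0005 0.055",
)

```text
time: 21.32
ee_pos: [0.5588, -0.3333, 0.0169]
eef_rot: [0.768, -0.641, 0.0, 0.001]
ft_force: [-0.0, -0.0, 0.8]
width: 0.0529
```

Emit:
carry_out(
  increments="0 0 0 0 0 -0.01 0.055; 0 0 0 0 0 -0.04 0.055; 0 0 0 0 0 -0.07 0.06; 0 0 0 0 0 -0.1 0.06; 0 0 0 0 0 -0.13 0.06",
)

```text
time: 21.95
ee_pos: [0.5588, -0.3333, 0.1487]
eef_rot: [0.767, -0.641, 0.001, 0.001]
ft_force: [0.4, -0.1, 0.3]
width: 0.06
```

```bash
python3 -c "
from h import *
go(.5487,.2068,.14,-90.2)
print(r.read_state()['joint_positions'])"
```

```text
t 21.95 pos [ 0.5588 -0.3333  0.1487] F [ 0.4 -0.1  0.3] w 0.06
turn [-0.  -0.1 10.5] shift [-0.5333 -0.0861  0.0078]
[-0.10980539  0.53883374  0.8076112   1.51804522 -0.39941608  1.25534612
 -0.64062351]
```

Emit:
carry_out(
  increments="0 0 1 -0.05 -0.008 0 0.06; 0 0 2 -0.105 -0.017 0 0.06; 0 0 3 -0.16 -0.026 0 0.06; 0 0 4 -0.215 -0.035 0 0.06; 0 0 5 -0.27 -0.044 0 0.06",
)

```text
time: 22.58
ee_pos: [0.554, -0.0581, 0.149]
eef_rot: [0.738, -0.674, 0.001, -0.0]
ft_force: [0.7, 0.6, -0.7]
width: 0.0601
```

```bash
python3 -c "
from h import *
go(.5487,.2068,.14,-90.2)"
```

```text
t 22.57 pos [ 0.554  -0.0581  0.149 ] F [ 0.7  0.6 -0.7] w 0.0601
turn [-0.1 -0.1  5.4] shift [-0.2643 -0.0187  0.0087]
```

Emit:
carry_out(
  increments="0 0 1.2 -0.055 -0.004 0 0.06; 0 0 2.4 -0.11 -0.008 0 0.06; 0 0 3.6 -0.17 -0.012 0 0.06; 0 0 5.4 -0.225 -0.016 0 0.06; 0 0 5.4 -0.264 -0.0187 0.008 0.06",
)

```text
time: 23.2
ee_pos: [0.5487, 0.2097, 0.1418]
eef_rot: [-0.706, 0.708, -0.001, 0.001]
ft_force: [0.3, 0.3, 0.1]
width: 0.0599
```

```bash
python3 -c "
from h import *
go(.5487,.2068,.0212,-90.2)
p,d=r.camera('scene');cv2.imwrite('pics/s11.png',p)"
```

```text
t 23.2 pos [0.5487 0.2097 0.1418] F [0.3 0.3 0.1] w 0.0599
turn [-0.2  0.   0.1] shift [0.0029 0.0003 0.1206]
```

View pics/s11.png

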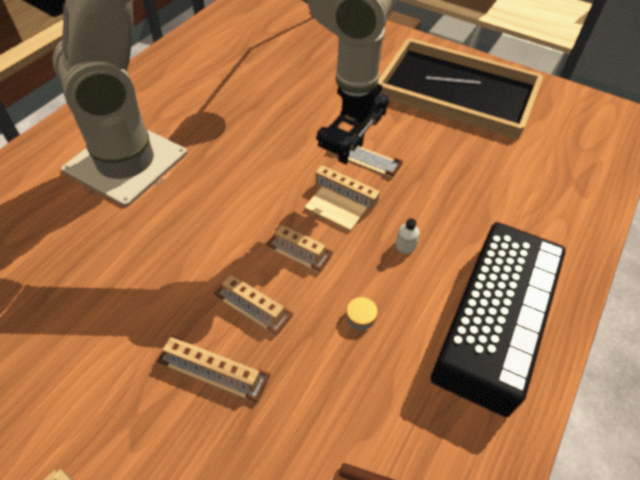

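Three blocks are seated, at (213,368), (253,303) and (300,247), and the 165 is still on the board at (347,185). I'll pick it now.

Emit:
carry_out(
  increments="0 0 0 0.003 0 0.02 0.06; 0 0 0 0.003 0 0.055 0.06; 0 0 0 0.003 0 0.09 0.06; 0 0 0 0.003 0 0.115 0.06; 0 0 0 0.003 0 0.1205 0.06",
)

```text
time: 23.88
ee_pos: [0.5465, 0.2117, 0.0187]
eef_rot: [0.708, -0.706, -0.0, 0.0]
ft_force: [0.4, 0.5, 0.4]
width: 0.0599
```

Emit:
carry_out(
  increments="0 0 0 0 0 0 0.045; 0 0 0 0 0 0 0.036; 0 0 0 0 0 0 0.02; 0 0 0 0 0 0 0.02; 0 0 0 0 0 0 0.02",
  squeeze=20,
)

```text
time: 24.5
ee_pos: [0.547, 0.2114, 0.0194]
eef_rot: [0.708, -0.706, -0.0, -0.0]
ft_force: [-1.4, -2.5, 6.4]
width: 0.0299
```

Emit:
carry_out(
  increments="0 0 0 0 0 -0.01 0.02; 0 0 0 0 0 -0.03 0.02; 0 0 0 0 0 -0.06 0.02; 0 0 0 0 0 -0.09 0.02; 0 0 0 0 0 -0.1 0.02",
  squeeze=25,
)

```text
time: 25.12
ee_pos: [0.548, 0.2119, 0.1221]
eef_rot: [0.708, -0.706, 0.0, -0.002]
ft_force: [-0.8, -0.2, -1.7]
width: 0.0298
```

```bash
python3 -c "
from h import *
go(.5228,.3497,.12,-87.2);print(r.read_state()['joint_positions'])
p,d=r.camera('scene');cv2.imwrite('pics/s12.png',cv2.resize(p[70:220,260:460],None,fx=4,fy=4,interpolation=2))"
```

```text
t 25.12 pos [0.548  0.2119 0.1221] F [-0.8 -0.2 -1.7] w 0.0298
turn [-0.2  0.1 -2.6] shift [-0.1379  0.0248  0.0023]
[-1.03134508  0.38690186  0.72553374  1.72312572 -0.28142406  1.13470389
 -1.79039654]
```

View pics/s12.png

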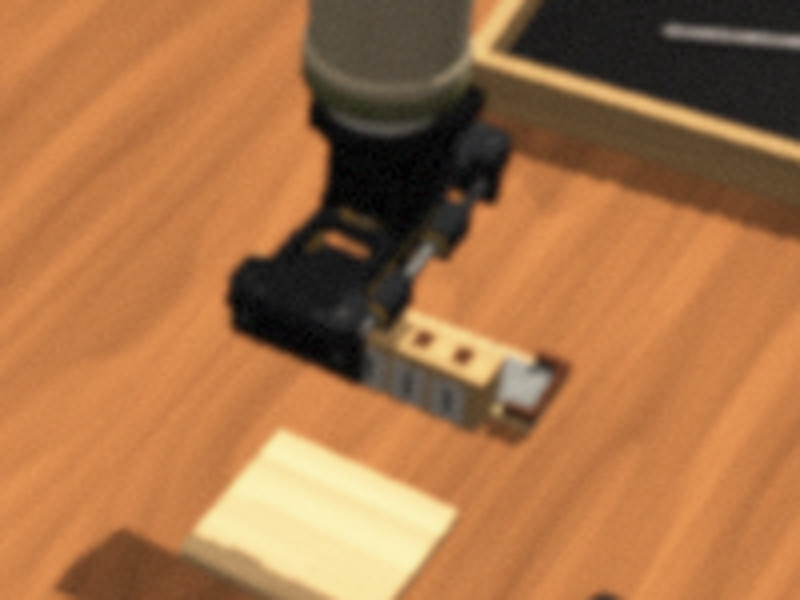

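The 165 block is held level at (430,365). I'll carry it 138 mm to its cradle.

Emit:
carry_out(
  increments="0 0 -0.6 -0.035 0.006 0 0.02; 0 0 -1.2 -0.07 0.013 0 0.02; 0 0 -2 -0.105 0.019 0 0.02; 0 0 -2.6 -0.138 0.025 0 0.02; 0 0 -2.6 -0.138 0.025 0 0.02",
)

```text
time: 25.8
ee_pos: [0.5207, 0.3536, 0.1214]
eef_rot: [0.726, -0.688, -0.0, -0.001]
ft_force: [0.3, -1.4, -0.8]
width: 0.0296
```

```bash
python3 -c "
from h import *
go(.5228,.3497,.040,-87.2);print(r.read_state()['joint_positions'])"
```

```text
t 25.8 pos [0.5207 0.3536 0.1214] F [ 0.3 -1.4 -0.8] w 0.0296
turn [-0.1  0.1  0.3] shift [ 0.0042 -0.0018  0.0814]
[-1.1673406   0.47214564  0.65776897  1.60455884 -0.30868934  1.16823242
 -1.95782026]
```

Emit:
carry_out(
  increments="0 0 0.3 0.004 -0.002 0.02 0.02; 0 0 0.3 0.0042 -0.002 0.045 0.02; 0 0 0.3 0.0042 -0.002 0.07 0.02; 0 0 0.3 0.0042 -0.002 0.081 0.02; 0 0 0.3 0.0042 -0.002 0.081 0.02",
)

```text
time: 26.42
ee_pos: [0.5228, 0.3486, 0.0394]
eef_rot: [0.724, -0.69, -0.0, -0.0]
ft_force: [0.5, 0.5, -1.0]
width: 0.0297
```

```bash
python3 -c "
from h import *
go(.5228,.3497,.0157,-87.2)
p,d=r.camera('scene');cv2.imwrite('pics/s13.png',cv2.resize(p[70:220,260:460],None,fx=4,fy=4,interpolation=2))"
```

```text
t 26.43 pos [0.5228 0.3486 0.0394] F [ 0.5  0.5 -1. ] w 0.0297
turn [-0.   0.1 -0.1] shift [-0.0011 -0.      0.0237]
```

View pics/s13.png

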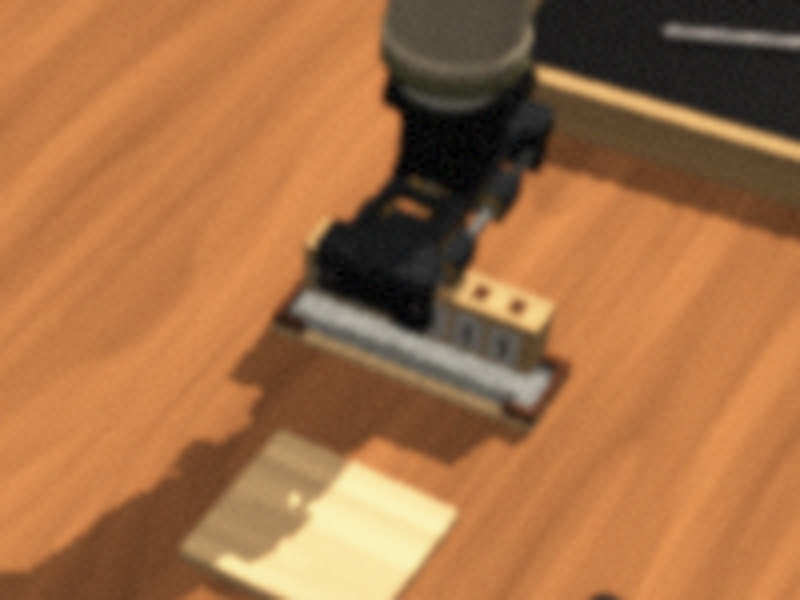

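```bash
python3 -c "
from h import *
print((proj('scene',rect(.5245,.3486,np.radians(2.5),.165,.03,.072))-[260,70])*4)
print((proj('scene',rect(.5242,.3497,np.radians(2.6),.193,.058,.016))-[260,70])*4)"
```

```text
[[553.49059165 300.93754812]
 [534.09241158 329.41988938]
 [300.71387674 240.74334186]
 [322.20215288 214.28765906]]
[[570.16642428 358.50894386]
 [534.15579286 413.56690149]
 [269.19165197 309.9614576 ]
 [309.63119131 259.29509138]]
```

The predicted block corners (553,301) and cradle corners (570,359), (534,414) match the picture to 1–2 mm. I'll lower it.

Emit:
carry_out(
  increments="0 0 0 -0.001 0 0.008 0.02; 0 0 0 -0.001 0 0.015 0.02; 0 0 0 -0.001 0 0.02 0.02; 0 0 0 -0.001 0 0.0235 0.02; 0 0 0 -0.001 0 0.024 0.02",
)

```text
time: 27.1
ee_pos: [0.5232, 0.3501, 0.0161]
eef_rot: [0.724, -0.69, -0.0, -0.001]
ft_force: [0.1, 0.3, -1.1]
width: 0.0297
```

```bash
python3 -c "
from h import *
go(.5228,.3497,.0155,-87.2)"
```

```text
t 27.1 pos [0.5232 0.3501 0.0161] F [ 0.1  0.3 -1.1] w 0.0297
turn [-0.1  0.1 -0.1] shift [0.0004 0.0005 0.0006]
```

Emit:
carry_out(
  increments="0 0 0 0 0 0.001 0.02; 0 0 0 0 0 0.001 0.02; 0 0 0 0 0 0.001 0.035; 0 0 0 0 0 0.001 0.045; 0 0 0 0 0 0.001 0.055",
)

```text
time: 27.72
ee_pos: [0.5233, 0.3501, 0.0151]
eef_rot: [0.724, -0.69, -0.0, -0.001]
ft_force: [-0.7, 0.0, 0.1]
width: 0.0474
```

Emit:
carry_out(
  increments="0 0 0 0 0 0 0.055; 0 0 0 0 0 -0.02 0.055; 0 0 0 0 0 -0.05 0.06; 0 0 0 0 0 -0.09 0.06; 0 0 0 0 0 -0.14 0.06",
)

```text
time: 28.35
ee_pos: [0.5229, 0.3495, 0.1573]
eef_rot: [0.724, -0.69, -0.0, -0.001]
ft_force: [0.4, 0.9, 1.4]
width: 0.0598
```

```bash
python3 -c "
from h import *
go(.25,.5,.2,-40)"
```

```text
t 28.35 pos [0.5229 0.3495 0.1573] F [0.4 0.9 1.4] w 0.0598
turn [ -0.1   0.1 -47.3] shift [-0.1634  0.2654 -0.0427]
```

Now I'll move clear of the cradles so the top camera sees them all.

Emit:
carry_out(
  increments="0 0 0 0 0 -0.03 0.06; 0 0 -9 -0.035 0.055 -0.04 0.06; 0 0 -18 -0.07 0.11 -0.04 0.06; 0 0 -27 -0.1 0.16 -0.04 0.06; 0 0 -36 -0.13 0.2 -0.04 0.06",
)

```text
time: 28.98
ee_pos: [0.3148, 0.4707, 0.1992]
eef_rot: [0.903, -0.43, -0.0, -0.002]
ft_force: [0.1, 0.3, 0.1]
width: 0.06
```

```bash
python3 - <<'E'
from h import *
print(r.read_state()['joint_vel'].round(3))
p,d=r.camera('top');cv2.imwrite('pics/te.png',p);np.save('te.npy',d)
cv2.imwrite('pics/ze1.png',cv2.resize(p[225:330,165:345],None,fx=4.4,fy=4.4,interpolation=2))
cv2.imwrite('pics/ze2.png',cv2.resize(p[175:315,300:490],None,fx=4,fy=4,interpolation=2))
p,d=r.camera('scene');cv2.imwrite('pics/se.png',p)
E
```

```text
[-0.406 -0.066 -0.387  0.018  0.123 -0.012  0.425]
```

View pics/ze1.png

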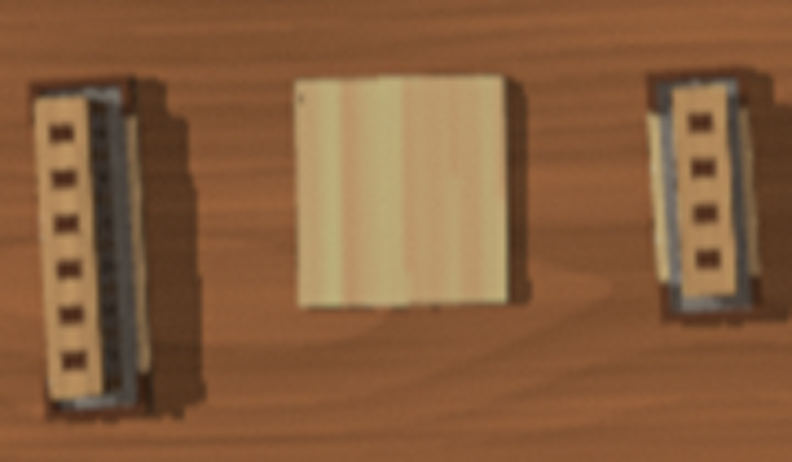

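View pics/ze2.png

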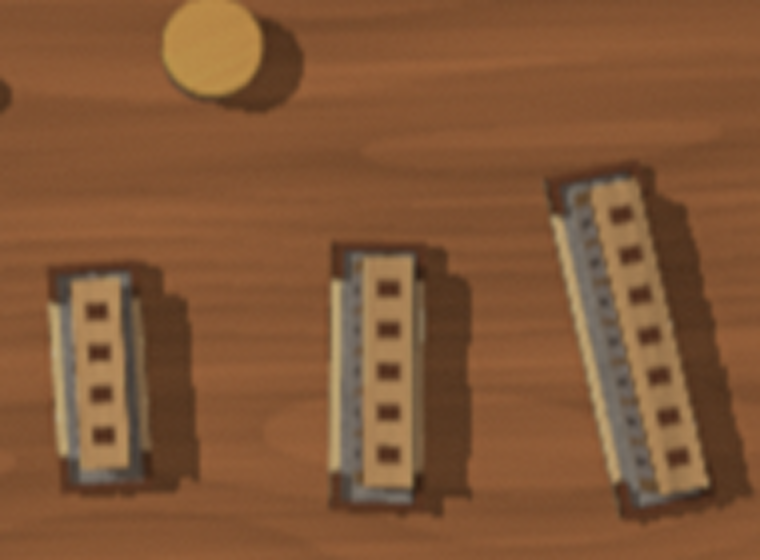

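View pics/se.png

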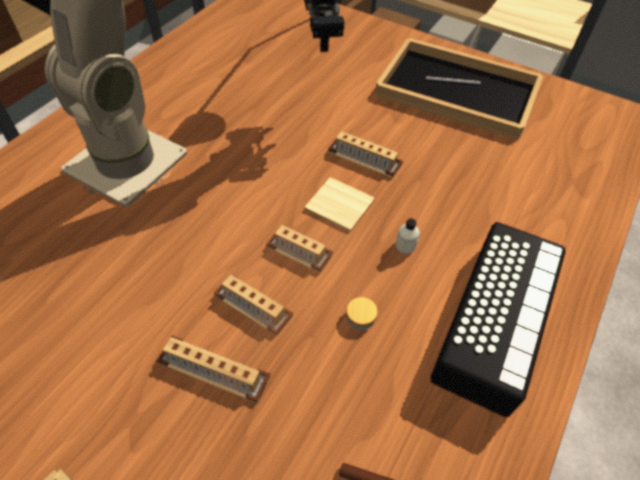

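```bash
python3 - <<'E'
from h import *
a=lambda u:(np.array(u)+.5)/4.4-.5+[165,225]
b=lambda u:(np.array(u)+.5)/4-.5+[300,175]
C={165:(a([(61,132),(74,360)]),.5242,.3497,2.6),115:(b([(97,311),(104,436)]),.5442,-.0009,1.7),140:(b([(389,288),(389,455)]),.54,-.175,-2.2),190:(b([(621,214),(679,457)]),.559,-.333,10.2)}
d=np.load('te.npy');m=r.camera_model("top");E=m["extrinsics"];Ki=np.linalg.inv(m["K"])
for k,(u,x,y,an) in C.items():
    w=unproj('top',u,.048);c=w.mean(0);v=w[0]-w[1];zz=[]
    for f in np.linspace(0,1,20):
        q=np.round(u[0]*(1-f)+u[1]*f).astype(int)
        for dx in(-2,-1,0,1,2):
            D=d[q[1],q[0]+dx]
            if D>0: zz.append((E[:3,:3]@(Ki@[q[0]+dx,q[1],1]*D)+E[:3,3])[2])
    print(k,"off mm",((c[:2]-[x,y])*1000).round(1),"ang",np.degrees(np.arctan2(v[1],v[0])).round(1),an,"ztop",np.median(zz).round(4))
s=r.read_state();print(s['joint_vel'].round(3),s['time'])
E
```

```text
165 off mm [1.2 1. ] ang 2.8 2.6 ztop 0.0486
115 off mm [1.8 0.2] ang 1.6 1.7 ztop 0.0482
140 off mm [2.5 0. ] ang -2.2 -2.2 ztop 0.0486
190 off mm [ 1.1 -0.3] ang 10.7 10.2 ztop 0.0486
[ 0.056  0.007  0.089  0.002  0.018  0.    -0.04 ] 29.075
```

All four blocks are within 3 mm and 0.5° of their cradles' centres, with their tops at about 48 mm, so they're on the felt. I'm handing in.

```bash
python3 -c "
from bench import r
print(r.close_job())"
```

```text
the job is handed in; nothing more can be done
None
```

I took the stack apart in the order 140, 115, 190, 165, set each block in the cradle for its length, and handed the job in at about 29 s of the 120 s allowed. `close_job` gives no verdict, so the checks below are all I have.

**Last checks, from the top camera (scene view agrees by eye):**

| Block | Centre offset in x, y (limit 13 mm) | Block angle (cradle angle) | Top height (48 mm expected) |
|---|---|---|---|
| 165 | 1.2, 1.0 mm | 2.8° (2.6°) | 48.6 mm |
| 115 | 1.8, 0.2 mm | 1.6° (1.7°) | 48.2 mm |
| 140 | 2.5, 0.0 mm | -2.2° (-2.2°) | 48.6 mm |
| 190 | 1.1, -0.3 mm | 10.7° (10.2°) | 48.6 mm |

- **Upright and untouched:** no block was dropped or tipped. The gripper was open and about 0.2 m up, away from the blocks. The wax tin and the glue bottle look unmoved in the pictures, but I didn't measure their shift.
- **Readings that disagreed:**
  - The lower pair measured about 72 mm apart instead of 75 mm.
  - The gripper closed on the 165 block with the fingers about 5 mm to one side of where I aimed. They may have nudged the block on the board, but it stayed level and its placing came out right.
- **Arm at hand-in:** in the last reading the arm's joints were still settling at under 0.1 rad/s, clear of everything.

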